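Reload the filter barrel of a gel imager

TASK

The black filter barrel is parked empty under the imager's camera head on a locked slide. Free the red clamp knob, pull the slide out towards you to its stop, and drop into the barrel first the lens, then the spacer, then every colour filter lying on the bench (one to three, in any order), all lying flat; then put the brass retaining ring over the barrel and screw it clockwise until its wings line up with the black marks at its stop, so that it clamps the stack. Finally push the slide fully home again, turn the clamp knob back to locked, and leave the other things on the bench where they are.

Things in the scene. Friction and masses are not known exactly. Their poses are not given: they have to be found in the camera images.
- clamp (a joint): red clamp knob, rad, about a vertical axis. 0 = free: bar nearly along the rail (10 degrees off). 1.4 = locked: bar straight across the rail. Grows clockwise seen from above; stops at 0 and 1.4; stays where left (0.05 N m friction). Locked, a roller under it blocks the slide; below 0.3 the slide is free. It locks only with the slide fully home. Starts locked (1.28 to 1.40).
- clamp_grip (a point): on the knob's axis, mid-height of its grip bar, about 50 mm above the bench; x axis along the bar, z up. Bar 42 mm long, 12 mm thick; its top 11 mm above this point, the 36 mm disc under it 13 mm below this point.
- carriage (a joint): travel of the slide, m: 0 = fully home, barrel under the camera head; 0.15 = at the loading stop, pulled out towards the robot (along -x of bore). 3 N friction, stays where left. The camera head (66 mm wide) hangs over the home place from 126 mm above the bench up.
- handle (a point): on the axis of the slide's blue upright handle post, 14 mm in diameter; its top is 12 mm above this point, the slide's plate 30 mm below. It stands 105 mm from the barrel's axis, on the robot's side.
- bore (a point): centre of the barrel's inner floor, 34 mm above the bench; moves with the slide. z up, -x = pulling-out direction, y along the line of the two black marks on the slide, 43 mm either side of the axis. Bore 44 mm wide, 34 mm deep, smooth, flaring to 49 mm in the top 4 mm; barrel 51 mm outside. Three filters on lens and spacer come level with the rim.
- rim (a point): centre of the barrel's mouth, 34 mm above bore, same axes. Fingers around a part do not fit into the bore: let a part go level, just above the rim, and it drops flat. Outside the barrel, 7 to 18 mm below the rim, are two opposite ribs of coarse thread, 64 mm over them, sloping 3 mm, then level up to a stop.
- lens: lens in a bare aluminium cell with pale blue glass, 40 mm in diameter, 8 mm thick, 30 g, lying flat on the bench; symmetric, either face may be up. Origin at its centre, z along its axis.
- spacer: black spacer ring, open in the middle (29 mm hole), 40 mm in diameter, 8 mm thick, 20 g, lying flat on the bench; symmetric, either face may be up. Origin at its centre, z along its axis.
- pressure (a joint): how far the sprung pressure plate inside the retaining ring is pushed up, m: 0 hanging free (its face then 17 mm below the ring's origin), at most 0.0175. Spring 0.7 N at first touch plus 0.18 N per mm. Grows when the ring presses on a stack.
- ring: brass retaining ring, 73 mm in diameter, 90 g, lying wings up. Origin on its axis at the underside of the 4 mm flange, z up; skirt to 18 mm below the origin. Same shape after a half turn. Two lugs inside the skirt's foot at +x and -x run under the barrel's thread ribs. Sideways play on the barrel about 2 mm. Tight: y axis along y of bore, origin 34 to 36 mm above it.
- ring_grip (a point): on the ring's axis at mid-height of its wings, 13 mm above the ring's origin, same axes. The two wings stand on the flange at +y and -y: plates 24 mm long in x, from 4 to 22 mm above the origin, outer faces 54 mm apart: grip across them along y. To fit: go down turned 75 degrees (55 to 145) anticlockwise of tight, press the flange onto the rim (up to 4 N), turn clockwise to the stop.
- filter_amber: amber glass filter in a dark steel frame, 40 mm in diameter, 6 mm thick, 22 g; may be absent (None); lying flat on the bench; symmetric, either face may be up. Origin at its centre, z along its axis.
- filter_green: green glass filter in a dark steel frame, 40 mm in diameter, 6 mm thick, 22 g; may be absent (None); lying flat on the bench; symmetric, either face may be up. Origin at its centre, z along its axis.
- filter_red: red glass filter in a dark steel frame, 40 mm in diameter, 6 mm thick, 22 g; may be absent (None); lying flat on the bench; symmetric, either face may be up. Origin at its centre, z along its axis.
- flask: small white bottle with a yellow cap, 44 mm wide, 90 mm tall; a bystander, to be left alone. Origin: centre of its underside.
- tube_rack: blue rack, 75 x 140 mm, with capped tubes, 97 mm tall; a bystander, to be left alone. Origin: centre of its underside.
- tip_box: blue pipette tip box, 85 x 120 mm, 61 mm tall; a bystander, to be left alone. Origin: centre of its underside.
- dish: covered culture dish, 87 mm wide, 16 mm tall; a bystander, to be left alone. Origin: centre of its underside.
- marker: white marker pen, 125 mm long, 13 mm thick, along its x axis; a bystander, to be left alone. Origin: centre of its underside.
Not all that is in view belongs to the job. Leave any pink or purple look-alike of the filter_green alone.

How it is judged:
By the outcome, as a careful person would: the job done as asked, in the order asked, and still so for the second after the job is handed in, with the robot touching nothing.
Of filter_amber, filter_green, filter_red only 1 to 3 are there at a start; the rules pass over those that are not, and their reading is None.
At some moment in a run one of lens, spacer, filter_amber, ring may be knocked a few centimetres aside while the robot is not near it.
Once in a run the grip may slacken for a moment while it holds something.
It also fails if it takes over 208 s, if anything falls off the work surface, if the arm or the gripper's body presses on something with over 40 N, if the wrist force passes 120 N, or if a joint passes its speed limit or range.

ROBOT

A 6-joint arm with a two-finger parallel gripper is mounted at the origin on the work surface. World frame = base frame: x ahead of the robot, y to its left, z up, the work surface at z = 0. Lengths are in m, angles in rad, forces in N, time in s.
With the tool pointing down it reaches from about 0.3 to 0.75 m from the base axis. Payload 8.5 kg.
Tool frame: the origin (TCP) lies between the finger pads; the fingertips stand 22 mm ahead of it and the grasp point (between the pads) lies 3 mm ahead of it; x points along the fingers, z is the direction in which the jaws open and shut, and the axes are right-handed (so a half turn about x gives the same grasp; the last joint's range is limited). The gripper opens to 85 mm and grips with 20 to 120 N. Pads are 22 mm wide; open, the fingers measure 114 mm over their backs; the gripper's body (76 mm by 85 mm) begins 54 mm behind the grasp point. The pads swing forward as they close: fully open they stand 13 mm farther back than shut.
Start: joints at [-1.441, 0.381, 1.297, -0, 1.464, -0.215], TCP at [0.186, -0.518, 0.253] pointing down, gripper open.
Joint ranges: [-3.11, 3.11], [-0.89, 2.33], [0.22, 2.48], [-1.42, 4.56], [0.17, 2.85], [-2.88, 2.88]. Speed limits (rad/s): [2.39, 2.39, 3.14, 3.14, 3.14, 3.14].

INTERFACE

Orientations are given as a 3x3 rotation matrix whose columns are the frame's x, y, z axes.
In Python, from rig import move_ptp, move_linear, set_joints, gripper_to, dwell, ik, state, grab_frame, PlanningError, sign_off gives the robot as it stands. The module is installed in compiled form; this text tells all that it offers. Calls block until the motion is done:
- move_ptp(position, orientation): joint-space move of the TCP to a pose.
- move_linear(position, ori=None, vel=0.15): straight line of the TCP; ori=None keeps the orientation; vel is the mean speed in m/s.
- set_joints(angles): joint-space move.
- gripper_to(opening, grip_force=None): finger opening in m; grip_force is the grip in N (None keeps the last); returns when the fingers have stopped.
- dwell(seconds).
- ik(position, orientation): joint angles nearest the present ones, or None.
- state(): the state.
- grab_frame(name): name is "scene" or "side" or "wrist"; returns a dict with "pixels" (480x640x3 uint8, red, green, blue), "fovy" (degrees; the focal length in pixels is half the picture's height over the tangent of half this angle, whatever the lens; pixels are square), "cx", "cy" (the principal point, pixels), "k1" (the pictures are not rectified: a ray, as slopes to the right and down, at radius r is drawn at 1 + k1 r^2 times it, then the intrinsics apply), "xyz" and "rotation" of the camera in the world; the wrist camera has in their place "tool_from_camera" (4x4, takes a point from camera to tool coordinates, whose origin is the TCP and whose axes are the tool frame's). Camera axes: x right, y down, z forward; pixel columns grow to the right and rows downward; lengths in m; the calibration is good to about 2 mm. A picture is of the moment at which its call begins: read the wrist's pose just before it. There is no depth.
A pose or a line that the arm cannot do raises PlanningError and nothing moves.
- sign_off(): hands the job in, once; it reports no verdict.
The state is a dict: "t": time; "joint_pos": joint angles; "qd": joint speeds; "joint_efforts": joint torques, N m; "eef_pos": TCP position; "eef_rot": TCP orientation; "ft_force": force on the tool from outside, world axes, zero at the start; "wrist_torque": the same for the moment, N m; "opening": finger opening in m.
Only numpy, scipy, OpenCV 4.12 (cv2) and the standard library are available. Lean on these libraries where they do the work, as an engineer would, in place of code of your own. Each camera call takes 0.05 s, during which the arm holds its last target.

## Working session

There is one attempt and no reset: what is moved stays moved. The work goes in short steps, each a Python script; the robot and the scene stay as the last script left them, time stands still between calls to the robot, and variables do not carry over. Pictures are saved under pics/ and viewed, and the job is handed in when it is done.

```bash
mkdir -p pics; ls
python3 - <<'E'
from rig import *
import cv2,numpy as np
s=state();print(s)
for n in ["scene","side","wrist"]:
    f=grab_frame(n);print(n,{k:(v if not hasattr(v,'shape') else v.tolist()) for k,v in f.items() if k!='pixels'})
    cv2.imwrite(f"pics/a_{n}.png",f["pixels"][:,:,::-1])
E
```

```text
pics
{'t': 0.0, 'joint_pos': array([-1.44131999e+00,  3.81156513e-01,  1.29828012e+00,  1.19646202e-05,
        1.46360472e+00, -2.15285637e-01]), 'qd': array([-0.00105807,  0.00078435, -0.00225338,  0.00061682,  0.00108121,
        0.00067913]), 'joint_efforts': array([-3.36984458e-04, -4.48461270e+01, -2.31278318e+01, -2.11920146e-04,
        4.80349670e-03,  3.48969472e-06]), 'eef_pos': array([ 0.18585664, -0.51735441,  0.25272644]), 'eef_rot': array([[-1.75251178e-04,  9.41156390e-01,  3.37971327e-01],
       [ 1.43810083e-03,  3.37971220e-01, -9.41155346e-01],
       [-9.99998951e-01,  3.21098264e-04, -1.41270764e-03]]), 'ft_force': array([-0.64505734,  0.43463108, -0.06514515]), 'wrist_torque': array([ 0.01698186, -0.05394784,  0.04700271]), 'opening': 0.08540034883637838}
scene {'fovy': 44.363343092383225, 'cx': 310.56199756010477, 'cy': 254.78335346274727, 'k1': 0.03189009889025158, 'xyz': [1.1258518732177702, 0.6201333476136404, 1.1240327744485823], 'rotation': [[-0.6984997124374199, 0.5619503544325872, -0.4430687879753336], [0.7154233248382678, 0.5342165970925074, -0.450313
[... 197 characters left out ...]
': [0.12278029178204171, 0.692885942850346, 0.6496544611383713], 'rotation': [[-0.8504395970399196, -0.2948448937898347, 0.4356822011428054], [-0.5255981110743121, 0.511381498067036, -0.6798790988623118], [-0.022340936007564774, -0.8071898488216852, -0.5898689943856439]]}
wrist {'fovy': 58.486394558239255, 'cx': 315.9917010584584, 'cy': 236.0723843339692, 'k1': -0.06352122756064296, 'tool_from_camera': [[0.00024894323874415704, -0.3129352596984718, 0.9497744265164826, -0.1208768157165726], [0.0001407652857195995, -0.9497744355706612, -0.31293529957734917, 0.0810853560280779], [0.9999999591061978, 0.00021159839551198944, -0.00019238950282421063, 0.00021805069430547164], [0.0, 0.0, 0.0, 1.0]]}
```

View pics/a_scene.png

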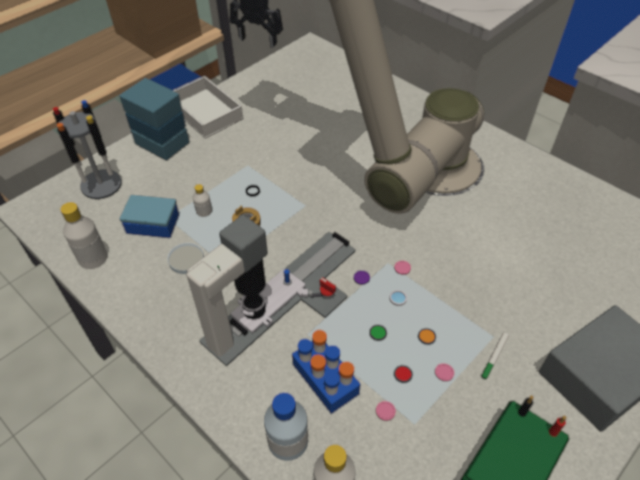

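View pics/a_side.png

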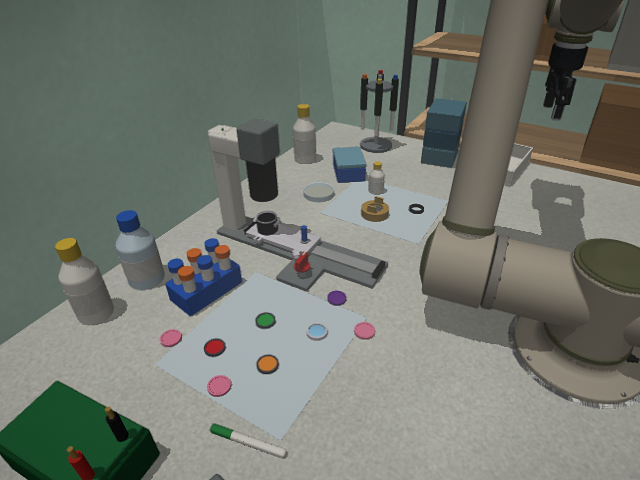

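View pics/a_wrist.png

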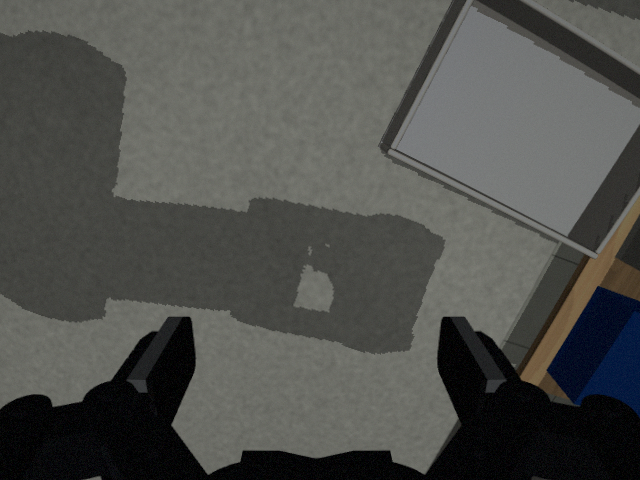

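```bash
cat > h.py <<'E'
from rig import *
import cv2,numpy as np
def cam(f,s=None):
    fl=240/np.tan(np.radians(f["fovy"])/2)
    if "xyz" in f: return fl,np.array(f["rotation"]),np.array(f["xyz"])
    T=np.array(f["tool_from_camera"]);R=s["eef_rot"]
    return fl,R@T[:3,:3],s["eef_pos"]+R@T[:3,3]
def ray(f,uv,s=None):
    fl,R,c=cam(f,s);p=np.array([(uv[0]-f["cx"])/fl,(uv[1]-f["cy"])/fl])
    q=p.copy()
    for _ in range(20): q=p/(1+f["k1"]*(q@q))
    return c,R@np.array([q[0],q[1],1])
def onz(f,uv,z,s=None):
    c,d=ray(f,uv,s);return c+d*(z-c[2])/d[2]
def proj(f,P,s=None):
    fl,R,c=cam(f,s);d=R.T@(np.asarray(P,float)-c);q=d[:2]/d[2];q=q*(1+f["k1"]*(q@q))
    return q*fl+np.array([f["cx"],f["cy"]])
def rect(f,s,x0,y0,w,h,z,res=0.0005):
    # top view ortho of plane z. image row 0 = max x, col 0 = max y ; size w (y) x h (x)
    fl,R,c=cam(f,s);H=int(h/res);W=int(w/res)
    ys=y0+w/2-np.arange(W)*res;xs=x0+h/2-np.arange(H)*res
    Y,X=np.meshgrid(ys,xs);P=np.stack([X,Y,np.full_like(X,z)],-1)-c
    d=P@R;q=d[...,:2]/d[...,2:3];q=q*(1+f["k1"]*(q**2).sum(-1,keepdims=True))
    m=(q*fl+np.array([f["cx"],f["cy"]])).astype(np.float32)
    return cv2.remap(f["pixels"],m[...,0],m[...,1],cv2.INTER_LINEAR)
def down(th):
    # tool x down, jaw (z) axis in direction th in xy plane
    z=np.array([np.cos(th),np.sin(th),0]);x=np.array([0,0,-1.]);y=np.cross(z,x)
    return np.stack([x,y,z],1)
def grab(n,name=None):
    s=state();f=grab_frame(n)
    if name: cv2.imwrite(f"pics/{name}.png",f["pixels"][:,:,::-1])
    return f,s
E
python3 - <<'E'
from h import *
np.set_printoptions(precision=4,suppress=True)
sc,_=grab("scene");sd,_=grab("side")
for n,a,b,z in [("lens",(398,298),(317,331),.008),("green",(378,332),(265,320),.006),("amber",(427,336),(268,364),.006),("red",(403,374),(215,347),.006),("spacer",(253,190),(416,209),.008),("ring",(246,213),(375,208),.03),("knob",(328,288),(302,260),.05),("handle",(287,270),(304,228),.08),("barrel",(256,300),(267,216),.068),("flask",(203,190),(377,166),.08)]:
    print(n,onz(sc,a,z),onz(sd,b,z))
print(state()['t'])
E
```

```text
lens [0.4411 0.2071 0.008 ] [0.4327 0.2074 0.008 ]
green [0.5415 0.2321 0.006 ] [0.5367 0.2337 0.006 ]
amber [0.4752 0.3159 0.006 ] [0.4683 0.3165 0.006 ]
red [0.5838 0.3358 0.006 ] [0.5761 0.3361 0.006 ]
spacer [ 0.4338 -0.2975  0.008 ] [ 0.4279 -0.2925  0.008 ]
ring [ 0.5157 -0.2307  0.03  ] [ 0.511  -0.2107  0.03  ]
knob [0.5539 0.0919 0.05  ] [0.5446 0.0843 0.05  ]
handle [0.597  0.0061 0.08  ] [0.5816 0.0168 0.08  ]
barrel [0.6953 0.0093 0.068 ] [0.6954 0.0046 0.068 ]
flask [ 0.5652 -0.33    0.08  ] [ 0.5684 -0.338   0.08  ]
0.25
```

Run:
```python
from h import *
np.set_printoptions(precision=3,suppress=True)
for p in [(0.46,0.05,0.32),(0.45,0.2,.1),(.55,.09,.05),(.58,.33,.03),(.515,-.22,.05),(.545,.01,.1)]:
  for d in (-180,-90,-45,0,45,90,135): print(p,d,ik(p,down(np.radians(d))))
t=state()['t'];move_ptp((0.46,0.05,0.32),down(np.pi/2));print(state()['t']-t)
f,s=grab("wrist","b1");print(s['eef_pos'])
```

```text
(0.46, 0.05, 0.32) -180 None
(0.46, 0.05, 0.32) -90 [-0.148  0.181  1.39  -0.     1.571  1.422]
(0.46, 0.05, 0.32) -45 [-0.148  0.181  1.39  -0.     1.571  0.637]
(0.46, 0.05, 0.32) 0 [-0.148  0.181  1.39  -0.     1.571 -0.148]
(0.46, 0.05, 0.32) 45 [-0.148  0.181  1.39  -0.     1.571 -0.934]
(0.46, 0.05, 0.32) 90 [-0.148  0.181  1.39  -0.     1.571 -1.719]
(0.46, 0.05, 0.32) 135 [-0.148  0.181  1.39  -0.     1.571 -2.505]
(0.45, 0.2, 0.1) -180 None
(0.45, 0.2, 0.1) -90 [ 0.177  0.46   1.681 -0.     1.001  1.748]
(0.45, 0.2, 0.1) -45 [ 0.177  0.46   1.681 -0.     1.001  0.963]
(0.45, 0.2, 0.1) 0 [ 0.177  0.46   1.681 -0.     1.001  0.177]
(0.45, 0.2, 0.1) 45 [ 0.177  0.46   1.681 -0.     1.001 -0.608]
(0.45, 0.2, 0.1) 90 [ 0.177  0.46   1.681 -0.     1.001 -1.394]
(0.45, 0.2, 0.1) 135 [ 0.177  0.46   1.681 -0.     1.001 -2.179]
(0.55, 0.09, 0.05) -180 None
(0.55, 0.09, 0.05) -90 [-0.05   0.62   1.546 -0.     0.976  1.521]
(0.55, 0.09, 0.05) -45 [-0.05   0.62   1.546 -0.     0.976  0.735]
(0.55, 0.09, 0.05) 0 [-0.05   0.62   1.546 -0.     0.976 -0.05 ]
(0.55, 0.09, 0.05) 45 [-0.05   0
[... 827 characters left out ...]
0.981  0.17 ]
(0.515, -0.22, 0.05) 0 [-0.615  0.623  1.538 -0.     0.981 -0.615]
(0.515, -0.22, 0.05) 45 [-0.615  0.623  1.538 -0.     0.981 -1.401]
(0.515, -0.22, 0.05) 90 [-0.615  0.623  1.538 -0.     0.981 -2.186]
(0.515, -0.22, 0.05) 135 None
(0.545, 0.01, 0.1) -180 None
(0.545, 0.01, 0.1) -90 [-0.199  0.532  1.534 -0.     1.075  1.372]
(0.545, 0.01, 0.1) -45 [-0.199  0.532  1.534 -0.     1.075  0.586]
(0.545, 0.01, 0.1) 0 [-0.199  0.532  1.534 -0.     1.075 -0.199]
(0.545, 0.01, 0.1) 45 [-0.199  0.532  1.534 -0.     1.075 -0.984]
(0.545, 0.01, 0.1) 90 [-0.199  0.532  1.534 -0.     1.075 -1.77 ]
(0.545, 0.01, 0.1) 135 [-0.199  0.532  1.534 -0.     1.075 -2.555]
2.2667
[0.46  0.049 0.32 ]
```

View pics/b1.png

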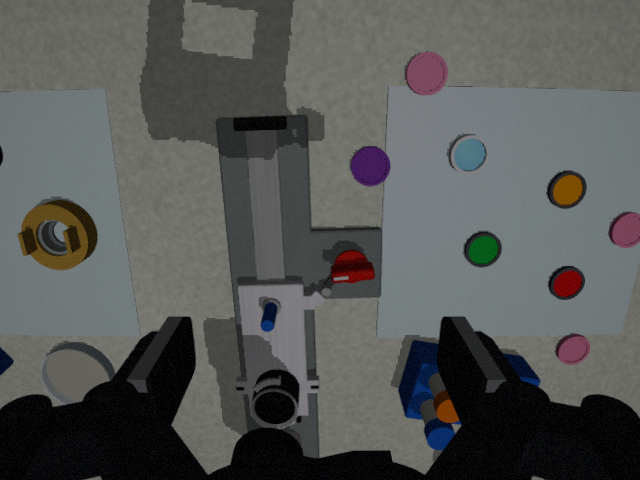

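Run:
```python
from h import *
np.set_printoptions(precision=4,suppress=True)
f,s=grab("wrist")
np.savez("b1.npz",pix=f["pixels"])
for n,uv,z in [("lens",(468,154),.008),("green",(483,249),.006),("amber",(567,189),.006),("red",(567,283),.006),("purple",(370,165),.006),("ringflange",(60,234),.022),("wingL",(28,240),.04),("wingR",(72,238),.04),("handle",(271,306),.08),("barrel",(275,398),.068)]:
    print(n,onz(f,uv,z,s))
a=rect(f,s,.54,.1,.2,.2,.061,.0004);cv2.imwrite("pics/b2.png",cv2.hconcat([a,rect(f,s,.53,-.23,.16,.2,.022,.0004)])[:,:,::-1])
```

```text
lens [0.436  0.2031 0.008 ]
green [0.5388 0.2314 0.006 ]
amber [0.4718 0.3143 0.006 ]
red [0.5802 0.3345 0.006 ]
purple [0.4478 0.1044 0.006 ]
ringflange [ 0.5158 -0.2197  0.022 ]
wingL [ 0.5163 -0.2438  0.04  ]
wingR [ 0.5142 -0.1963  0.04  ]
handle [0.5684 0.0072 0.08  ]
barrel [0.6835 0.0059 0.068 ]
```

View pics/b2.png

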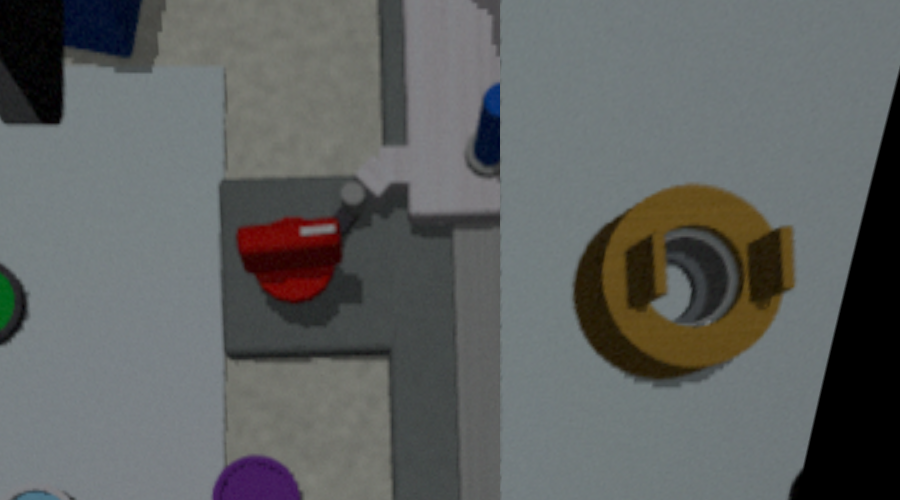

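```bash
cat >> h.py <<'E'
def tri(rays):
    A=np.zeros((3,3));b=np.zeros(3)
    for c,d in rays:
        d=d/np.linalg.norm(d);M=np.eye(3)-np.outer(d,d);A+=M;b+=M@c
    return np.linalg.solve(A,b)
E
python3 - <<'E'
from h import *
f,s=grab("wrist");sd,_=grab("side","c_side");sc,_=grab("scene","c_sc")
def big(f,u,v,r,n):
    a=f["pixels"][v-r:v+r,u-r:u+r];return cv2.resize(a,(400,400),interpolation=cv2.INTER_CUBIC)
cv2.imwrite("pics/c1.png",cv2.hconcat([big(f,272,340,60,0),big(sd,275,240,50,0)])[:,:,::-1])
E
```

```text
(no output)
```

View pics/c1.png

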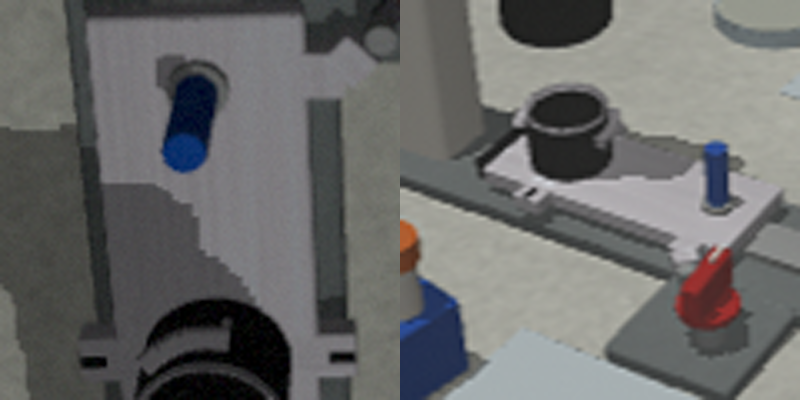

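Run:
```python
from h import *
np.set_printoptions(precision=4,suppress=True)
f,s=grab("wrist");sd,_=grab("side");
H=tri([ray(f,(267.5,325.9),s),ray(sd,(304,226.5))]);print("top",H)
for z in (.02,.025,.03,.035): 
  a=onz(f,(240.5,387),z,s);b=onz(f,(314.6,387.4),z,s);print(z,a,b,np.linalg.norm(a-b),(a+b)/2, onz(f,(272,304.6),z,s))
print(onz(sd,(267,216.3),.068))
# knob in side
print(proj(f,(.547,.084,.061),s),proj(sd,(.547,.084,.061)))
```

```text
top [0.5926 0.0023 0.0724]
0.02 [ 0.707  -0.0396  0.02  ] [0.7072 0.048  0.02  ] 0.08763984489187933 [0.7071 0.0042 0.02  ] [0.598  0.0016 0.02  ]
0.025 [ 0.7031 -0.0385  0.025 ] [0.7033 0.0481 0.025 ] 0.08659859411221743 [0.7032 0.0048 0.025 ] [0.5954 0.0022 0.025 ]
0.03 [ 0.6992 -0.0375  0.03  ] [0.6994 0.0481 0.03  ] 0.08555734333255553 [0.6993 0.0053 0.03  ] [0.5928 0.0028 0.03  ]
0.035 [ 0.6953 -0.0364  0.035 ] [0.6955 0.0481 0.035 ] 0.08451609255289365 [0.6954 0.0058 0.035 ] [0.5902 0.0033 0.035 ]
[0.6946 0.0056 0.068 ]
[351.4972 276.8304] [300.9451 255.5755]
```

```bash
cat >> h.py <<'E'
np.set_printoptions(precision=4,suppress=True)
def rep(tag=""):
    s=state();print(tag,"t%.1f"%s["t"],s["eef_pos"],"F",s["ft_force"].round(1),"T",s["wrist_torque"].round(2),"op %.4f"%s["opening"],flush=True);return s
R=np.radians
E
python3 - <<'E'
from h import *
gripper_to(.04,25)
p=np.array([.546,.084,.13])
move_ptp(p,down(R(5)));rep()
p[2]=.063;move_linear(p,vel=.12);rep("down")
gripper_to(0.0,25);rep("shut")
for a in (25,45,65,83):
    move_ptp(p,down(R(a)));rep(a)
f,s=grab("wrist","d1");grab("side","d1s")
E
```

```text
t4.8 [0.5462 0.0839 0.1304] F [ 0.   0.3 -0.3] T [ 0.01 -0.01 -0.  ] op 0.0403
down t5.5 [0.5464 0.084  0.0637] F [ 0.6 -0.3  1.4] T [ 0.01  0.02 -0.  ] op 0.0401
shut t5.8 [0.5462 0.084  0.0638] F [-1.5  0.1  5.7] T [0.01 0.29 0.03] op 0.0111
25 t6.3 [0.5465 0.084  0.0638] F [-0.2  1.1  5.8] T [0.06 0.13 0.06] op 0.0114
45 t6.7 [0.5467 0.0842 0.0638] F [0.2 1.6 6.7] T [ 0.28 -0.07  0.08] op 0.0111
65 t7.1 [0.5468 0.0844 0.0639] F [0.5 2.2 5. ] T [ 0.5  -0.14  0.15] op 0.0110
83 t7.5 [0.5469 0.0845 0.0639] F [0.8 3.4 5.4] T [ 0.69 -0.24 -0.62] op 0.0118
```

View pics/d1s.png

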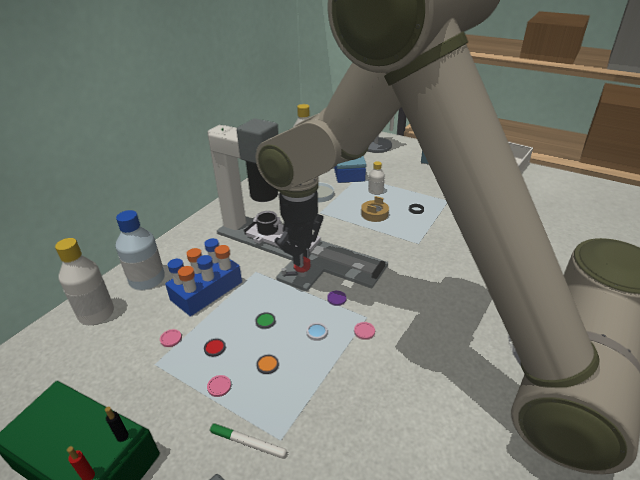

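View pics/d1.png

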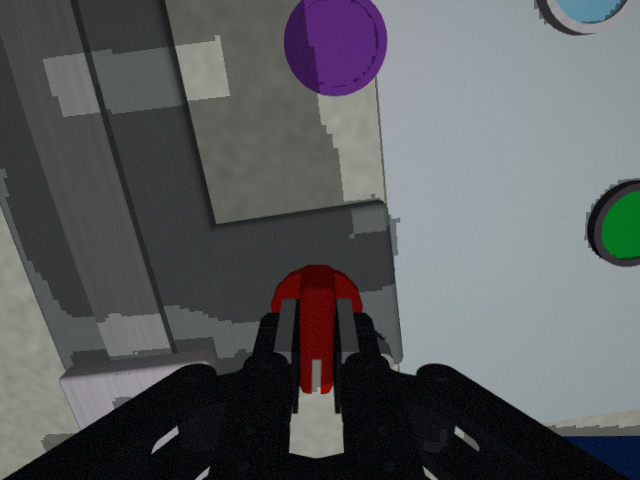

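Run:
```python
from h import *
f,_=grab("wrist");s={"eef_pos":np.array([.46,.0495,.32]),"eef_rot":down(np.pi/2)}
print(onz(f,(260,124),.02,s))
pix=np.load("b1.npz")["pix"];f["pixels"]=pix
a=rect(f,s,.52,0.02,.2,.4,.015,.0005);cv2.imwrite("pics/e1.png",a[:,:,::-1])
# release & retreat
gripper_to(.04);rep()
p=state()["eef_pos"];move_linear((p[0],p[1],.12),vel=.2);rep()
```

```text
[ 0.4062 -0.0038  0.02  ]
 t8.1 [0.5458 0.0839 0.0628] F [ 0.1 -0.  -0.4] T [-0.02  0.04 -0.01] op 0.0404
 t8.5 [0.5458 0.0839 0.1203] F [ 0.  -0.3 -0.7] T [-0.03 -0.03  0.01] op 0.0402
```

View pics/e1.png

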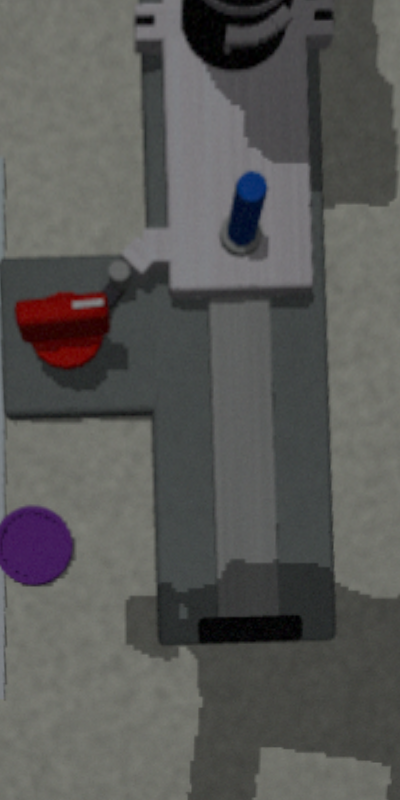

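Run:
```python
from h import *
u=np.array([np.cos(R(1.55)),np.sin(R(1.55)),0])
p=np.array([.5926,.0025,.12])
move_ptp(p,down(R(1.55)));rep()
p[2]=.062;move_linear(p,vel=.12);rep("down")
gripper_to(0.0,25);rep("shut")
q=p-u*.05;move_linear(q,vel=.1);rep("50")
q=p-u*.13;move_linear(q,vel=.1);rep("130")
for d in (.145,.152,.156):
    q=p-u*d;move_linear(q,vel=.05);rep(d)
grab("side","f1");grab("wrist","f1w")
```

```text
t9.7 [0.5923 0.0027 0.1194] F [-0.4 -0.7  0.9] T [ 0.01  0.01 -0.02] op 0.0403
down t10.3 [0.5929 0.0026 0.0625] F [ 0.  -0.1 -0.2] T [-0.   -0.    0.01] op 0.0402
shut t10.6 [0.593  0.0025 0.0629] F [-0.7  0.5  5.4] T [0.05 0.04 0.01] op 0.0131
50 t11.3 [0.5422 0.0011 0.0628] F [-2.9 -0.7  9.3] T [-0.01  0.45  0.04] op 0.0135
130 t12.2 [ 0.4625 -0.0012  0.0628] F [-2.9 -1.  11.8] T [-0.16  0.45 -0.04] op 0.0133
0.145 t12.7 [ 0.4476 -0.0016  0.0628] F [-2.3 -0.  11.7] T [-0.14  0.3   0.04] op 0.0131
0.152 t13.0 [ 0.4433 -0.0018  0.0629] F [10.6  5.2  1. ] T [ 0.73 -1.53  0.05] op 0.0132
0.156 t13.2 [ 0.4431 -0.002   0.063 ] F [ 29.   11.5 -12.9] T [ 1.81 -4.05  0.14] op 0.0136
```

View pics/f1.png

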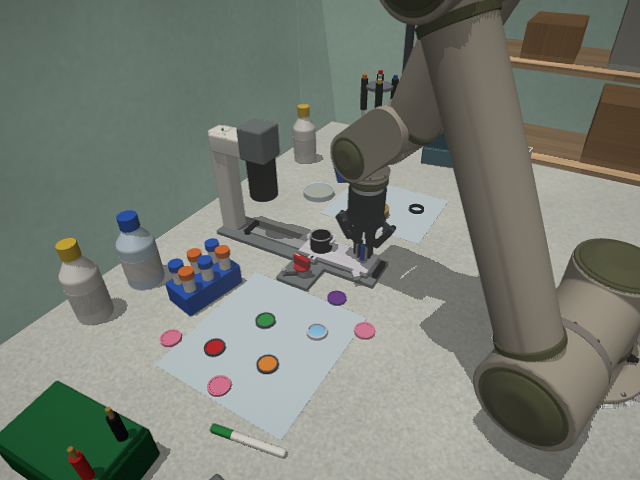

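Run:
```python
from h import *
u=np.array([np.cos(R(1.55)),np.sin(R(1.55)),0])
p=np.array([.5926,.0025,.062])
move_linear(p-u*.150,vel=.05);rep()
gripper_to(.05);rep()
q=p-u*.150;q[2]=.15;move_linear(q,vel=.25);rep()
move_ptp((.46,.05,.30),down(R(90)));rep()
f,s=grab("wrist","g1")
np.savez("g1.npz",pix=f["pixels"],pos=s["eef_pos"],rot=s["eef_rot"])
a=rect(f,s,.54,.0,.1,.1,.068,.00025);b=rect(f,s,.54,.0,.1,.1,.030,.00025)
cv2.imwrite("pics/g2.png",cv2.hconcat([a,b])[:,:,::-1])
```

```text
t13.6 [ 0.444  -0.0018  0.0629] F [3.2 0.6 8.9] T [ 0.17 -0.38  0.07] op 0.0129
 t14.0 [ 0.4425 -0.0015  0.0619] F [-0.4 -0.6  0.8] T [-0.03  0.05  0.01] op 0.0498
 t14.5 [ 0.4425 -0.0015  0.1502] F [-0.6 -0.7 -0.3] T [-0.02  0.   -0.  ] op 0.0500
 t15.8 [0.4599 0.0499 0.299 ] F [-1.  -0.2 -1. ] T [-0.06  0.05  0.01] op 0.0503
```

View pics/g2.png

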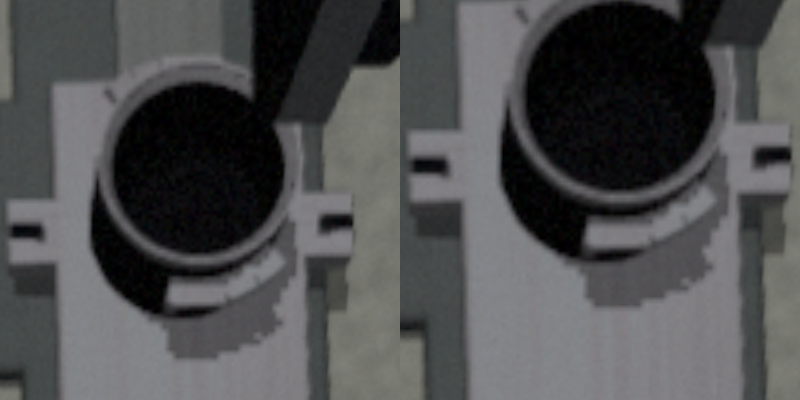

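View pics/g1.png

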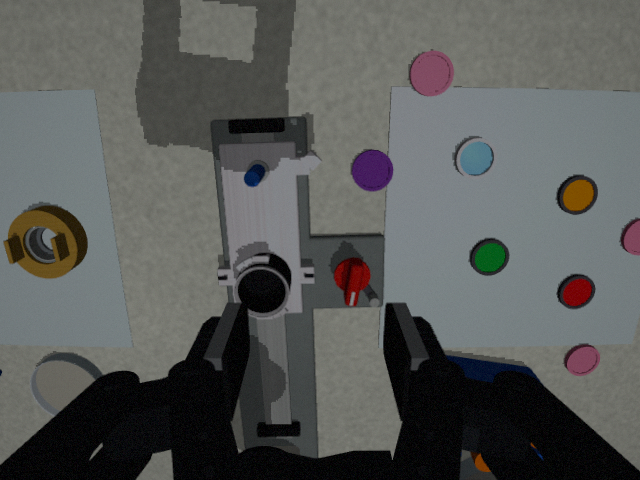

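```bash
cat >> h.py <<'E'
def disc(f,s,x,y,z,name=None,win=.07,thr=30,rr=.02):
    # refine disc centre on the plane z by saturation/brightness difference to surroundings
    res=.00025;a=rect(f,s,x,y,win,win,z,res)
    l=cv2.cvtColor(a,cv2.COLOR_RGB2LAB).astype(float);bg=np.median(l.reshape(-1,3)[np.r_[0:200,-200:0]],0)
    m=(np.abs(l-bg).max(-1)>thr).astype(np.uint8);m=cv2.morphologyEx(m,cv2.MORPH_OPEN,np.ones((5,5)))
    cs,_=cv2.findContours(m,cv2.RETR_EXTERNAL,cv2.CHAIN_APPROX_NONE)
    if name: cv2.imwrite(f"pics/{name}.png",cv2.hconcat([a,cv2.merge([m*255]*3)])[:,:,::-1])
    if not cs: return None
    c=max(cs,key=cv2.contourArea);(u,v),r=cv2.minEnclosingCircle(c)
    (eu,ev),ax,_=cv2.fitEllipse(cv2.convexHull(c)) if len(c)>10 else ((u,v),(0,0),0)
    return np.array([x+win/2-ev*res,y+win/2-eu*res]),r*res*1000,np.array(ax)*res*1000
E
python3 - <<'E'
from h import *
f,_=grab("wrist");d=np.load("g1.npz");f["pixels"]=d["pix"];s={"eef_pos":d["pos"],"eef_rot":d["rot"]}
for n,x,y,z in [("lens",.436,.203,.008),("green",.539,.231,.006),("amber",.472,.314,.006),("red",.580,.3345,.006)]:
    print(n,disc(f,s,x,y,z,"h_"+n,thr=18))
import glob
cv2.imwrite("pics/h_all.png",cv2.vconcat([cv2.imread(f"pics/h_{n}.png") for n in ("lens","red")]))
E
```

```text
lens (array([0.4341, 0.1993]), 19.92645263671875, array([37.673 , 39.3247]))
green (array([0.5386, 0.2302]), 22.69402313232422, array([41.7186, 45.5071]))
amber (array([0.472 , 0.3134]), 22.96773338317871, array([41.8874, 45.9854]))
red (array([0.5795, 0.3329]), 23.615175247192383, array([42.0328, 47.2589]))
```

View pics/h_all.png

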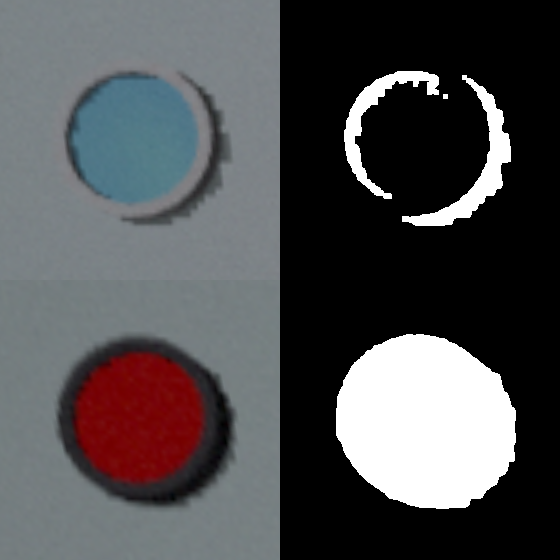

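```bash
cat >> h.py <<'E'
BAR=np.array([.5485,.0004])
def glass(f,s,x,y,z,win=.06,sat=70):
    res=.00025;a=rect(f,s,x,y,win,win,z,res);h=cv2.cvtColor(a,cv2.COLOR_RGB2HSV)
    m=(h[...,1]>sat).astype(np.uint8);n,lab,st,ce=cv2.connectedComponentsWithStats(m)
    i=1+np.argmax(st[1:,4]);return np.array([x+win/2-ce[i][1]*res,y+win/2-ce[i][0]*res]),2e3*np.sqrt(st[i,4]/np.pi)*res
def pick(xy,z,th=0.,op=.052,F=30,up=.13,w=.04):
    gripper_to(op)
    o=down(R(th));move_ptp((xy[0],xy[1],up),o)
    move_linear((xy[0],xy[1],z+.02),vel=.25);move_linear((xy[0],xy[1],z),vel=.06);rep("down")
    gripper_to(0.0 if w is None else w-.012,F);rep("grip")
    move_linear((xy[0],xy[1],up),vel=.2);s=rep("lift")
    return abs(s["opening"]-w)<.004
E
python3 - <<'E'
from h import *
f,_=grab("wrist");d=np.load("g1.npz");f["pixels"]=d["pix"];s={"eef_pos":d["pos"],"eef_rot":d["rot"]}
for n,x,y,z in [("lens",.436,.203,.008),("green",.539,.231,.006),("amber",.472,.314,.006),("red",.580,.3345,.006)]:
    print(n,glass(f,s,x,y,z))
p=glass(f,s,.436,.203,.008)[0]
if pick(p,.0228):
    move_ptp((BAR[0],BAR[1],.13),down(0));rep()
    move_linear((BAR[0],BAR[1],.1),vel=.15);rep()
    grab("side","i1");grab("wrist","i1w")
E
```

```text
lens (array([0.4365, 0.2048]), np.float64(31.829244261393637))
green (array([0.5397, 0.2316]), np.float64(33.759569717060415))
amber (array([0.4728, 0.3151]), np.float64(33.976909508032996))
red (array([0.5806, 0.3348]), np.float64(34.347285419209975))
down t18.8 [0.4365 0.2048 0.0227] F [-0.  -0.3  0. ] T [0.02 0.03 0.01] op 0.0523
grip t19.1 [0.4367 0.2048 0.0233] F [-0.8 -1.4  5.6] T [-0.06  0.14  0.02] op 0.0380
lift t19.8 [0.436  0.2047 0.1292] F [-0.4 -0.9 -0.6] T [ 0.03 -0.05  0.  ] op 0.0380
 t20.7 [0.5478 0.0015 0.1294] F [-0.6 -0.3 -0. ] T [-0.01 -0.    0.02] op 0.0379
 t21.1 [0.5481 0.0016 0.1   ] F [0.8 0.6 0.3] T [-0.    0.    0.04] op 0.0377
```

View pics/i1.png

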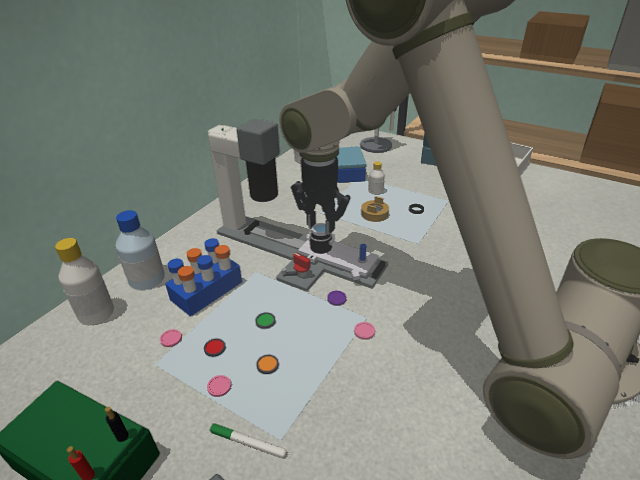

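View pics/i1w.png

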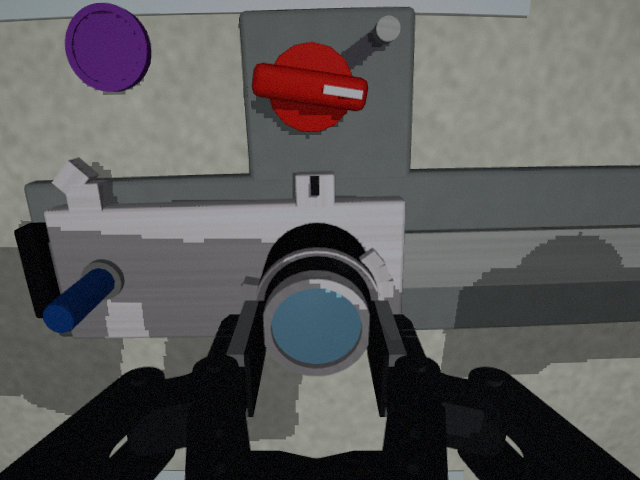

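Run:
```python
from h import *
s=rep();f,s=grab("wrist")
print(glass(f,s,.5485,.0,.0835,sat=60))
a=rect(f,s,.5485,.0,.1,.1,.068,.00025);cv2.imwrite("pics/j1.png",a[:,:,::-1])
```

```text
t21.2 [0.5488 0.001  0.1009] F [ 0.1  0.3 -0.5] T [-0.05 -0.01 -0.03] op 0.0380
(array([0.5495, 0.0008]), np.float64(32.06215490934058))
```

View pics/j1.png

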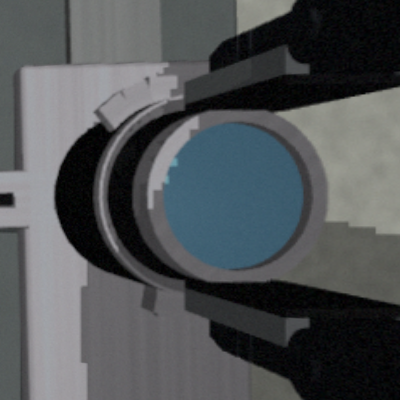

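```bash
cat >> h.py <<'E'
BAR=np.array([.5492,.0005])
E
python3 - <<'E'
from h import *
move_linear((BAR[0],BAR[1],.0945),vel=.05);rep()
gripper_to(.05);rep();dwell(.2)
move_linear((BAR[0],BAR[1],.16),vel=.25)
f,s=grab("wrist","k1");rep()
a=rect(f,s,.5485,.0,.1,.1,.042,.00025);cv2.imwrite("pics/k2.png",a[:,:,::-1])
E
```

```text
t21.5 [0.5491 0.0005 0.0944] F [-1.2  0.2  0. ] T [-0.03 -0.   -0.01] op 0.0380
 t21.8 [0.5493 0.0005 0.0946] F [-0.4  0.  -0.1] T [ 0.02 -0.01 -0.02] op 0.0498
 t22.4 [0.5489 0.0006 0.1597] F [-0.5 -0.1 -0.8] T [-0.02  0.02  0.05] op 0.0498
```

View pics/k1.png

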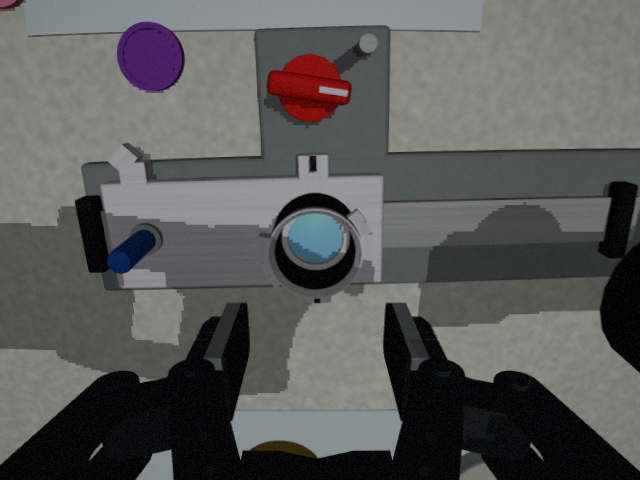

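Run:
```python
from h import *
move_ptp((.45,-.25,.2),down(0));rep()
f,s=grab("wrist","l1")
a=rect(f,s,.43,-.295,.08,.08,.008,.0002);b=rect(f,s,.515,-.22,.08,.08,.04,.0002);cv2.imwrite("pics/l2.png",cv2.hconcat([a,b])[:,:,::-1])
np.savez("l1.npz",pix=f["pixels"],pos=s["eef_pos"],rot=s["eef_rot"])
```

```text
t23.5 [ 0.4503 -0.2491  0.1995] F [-0.5  0.1 -0.9] T [ 0.01 -0.01 -0.03] op 0.0498
```

View pics/l1.png

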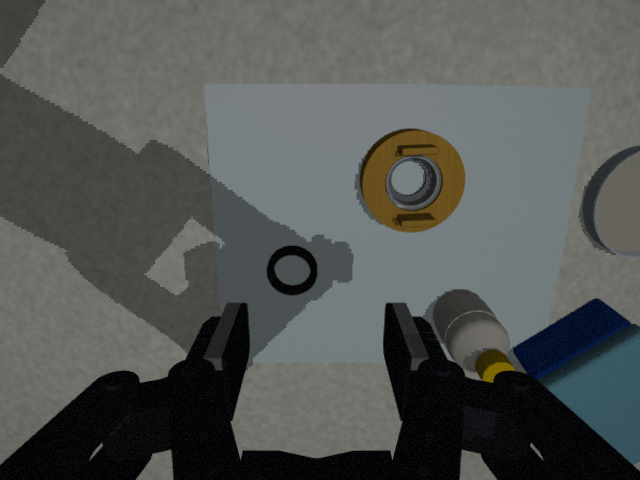

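View pics/l2.png

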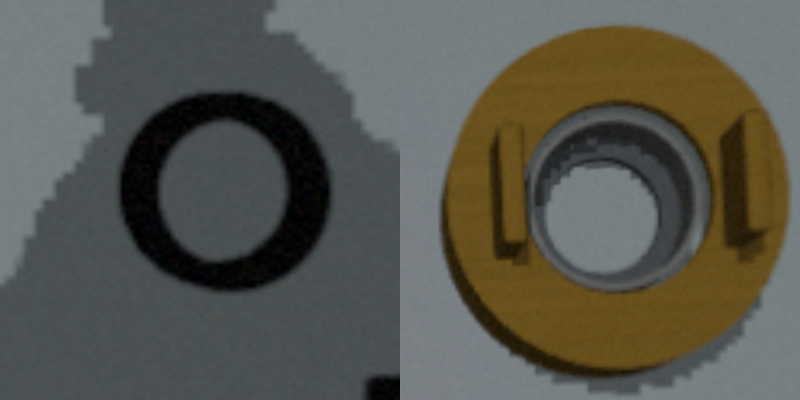

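```bash
cat >> h.py <<'E'
def place(zp,name,th=0.):
    o=down(R(th))
    move_ptp((BAR[0],BAR[1],.15),o)
    move_linear((BAR[0],BAR[1],.104),vel=.15);dwell(.1);rep("over")
    f,s=grab("wrist",name+"w")
    return f,s
E
python3 - <<'E'
from h import *
if pick((.4316,-.301),.0228,up=.15):
    f,s=place(0,"m1")
    a=rect(f,s,.5485,.0,.1,.1,.068,.00025);b=rect(f,s,.5485,.0,.1,.1,.09,.00025);cv2.imwrite("pics/m2.png",cv2.hconcat([a,b])[:,:,::-1])
E
```

```text
down t25.2 [ 0.4316 -0.301   0.0227] F [ 0.  -0.5  0.1] T [-0.05 -0.01  0.06] op 0.0520
grip t25.5 [ 0.4317 -0.3011  0.0233] F [0.2 0.7 6. ] T [0.12 0.17 0.01] op 0.0390
lift t26.3 [ 0.4312 -0.3006  0.1489] F [ 0.8  0.1 -1. ] T [-0.02 -0.02  0.02] op 0.0387
over t28.1 [ 0.5498 -0.      0.1051] F [-0.4 -0.6 -0.2] T [ 0.05 -0.03  0.01] op 0.0388
```

View pics/m2.png

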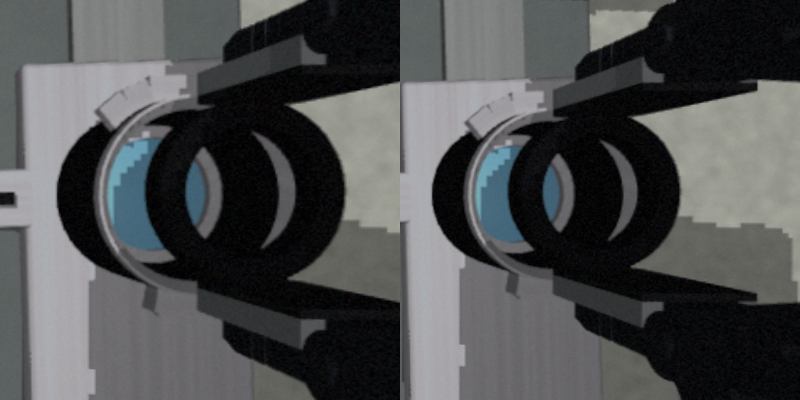

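```bash
cat >> h.py <<'E'
def drop(name,z=.0945):
    move_linear((BAR[0],BAR[1],z),vel=.05);rep("pre")
    gripper_to(.05);rep("open");dwell(.2)
    move_linear((BAR[0],BAR[1],.17),vel=.3)
    f,s=grab("wrist",name);rep()
    np.savez(name+".npz",pix=f["pixels"],pos=s["eef_pos"],rot=s["eef_rot"])
    return f,s
E
python3 - <<'E'
from h import *
drop("n1")
move_ptp((.42,.22,.27),down(R(90)));rep()
f,s=grab("wrist","n2")
for n,x,y,z in [("green",.539,.231,.006),("amber",.472,.314,.006),("red",.580,.3345,.006)]:
    print(n,glass(f,s,x,y,z))
E
```

```text
pre t28.4 [0.549  0.0006 0.0942] F [0.6 0.  0.2] T [ 0.02  0.   -0.03] op 0.0388
open t28.7 [0.5493 0.0005 0.0946] F [ 0.1  1.4 -0.8] T [-0.01 -0.05  0.04] op 0.0498
 t29.4 [0.5489 0.0006 0.1698] F [ 0.1  0.  -0.5] T [-0.02  0.03 -0.03] op 0.0502
 t30.4 [0.4203 0.2196 0.2691] F [-0.  -0.  -0.7] T [0.02 0.02 0.01] op 0.0498
green (array([0.5397, 0.2316]), np.float64(33.96402549065787))
amber (array([0.4728, 0.3149]), np.float64(34.06812913116373))
red (array([0.5837, 0.3402]), np.float64(32.722995845769866))
```

View pics/n1.png

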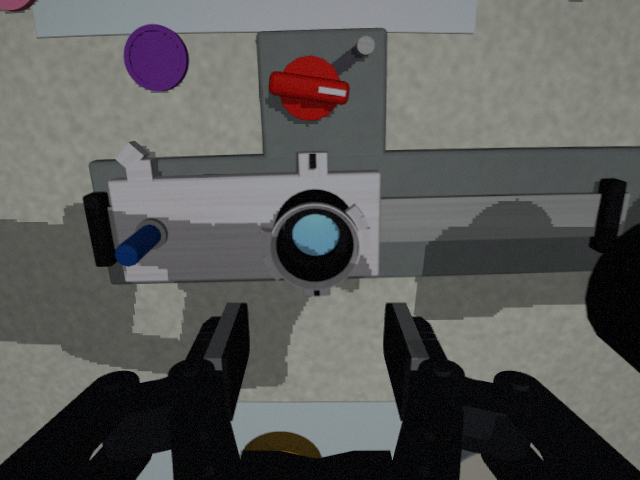

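View pics/n2.png

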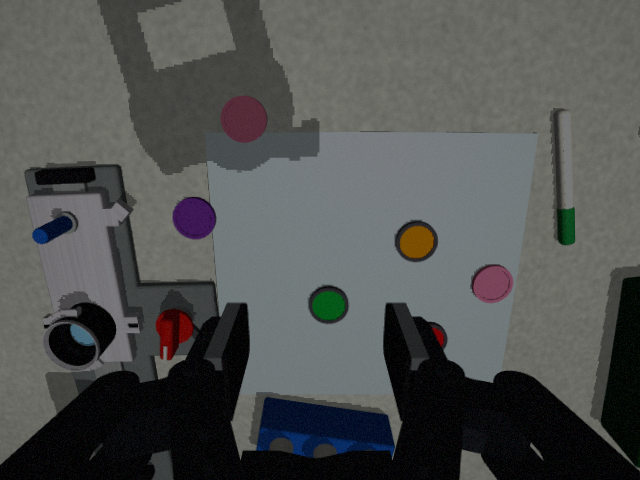

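Run:
```python
from h import *
if pick((.5397,.2316),.0225,up=.14):
    f,s=place(0,"o1")
    print(glass(f,s,.5495,.0,.088))
    drop("o2",.0943)
```

```text
down t33.1 [0.5397 0.2316 0.0224] F [ 0.4  0.4 -0.6] T [-0.   -0.03 -0.  ] op 0.0522
grip t33.4 [0.5399 0.2317 0.023 ] F [-0.6 -0.3  4.2] T [-0.04  0.21  0.04] op 0.0373
lift t34.1 [0.5391 0.2315 0.1388] F [-0.2  0.6 -0.3] T [0.02 0.01 0.02] op 0.0374
over t35.6 [0.5498 0.0009 0.105 ] F [-0.5  0.1  0. ] T [-0.02 -0.05  0.01] op 0.0379
(array([0.5506, 0.0011]), np.float64(33.06892217754328))
pre t36.0 [0.549  0.0005 0.094 ] F [-0.5 -0.1  0.1] T [ 0.01 -0.01  0.04] op 0.0377
open t36.3 [0.5493 0.0005 0.0945] F [ 0.4 -0.   0.4] T [ 0.02  0.   -0.01] op 0.0500
 t36.9 [0.5488 0.0006 0.1697] F [ 0.4  0.1 -0.3] T [ 0.01 -0.02  0.01] op 0.0499
```

View pics/o2.png

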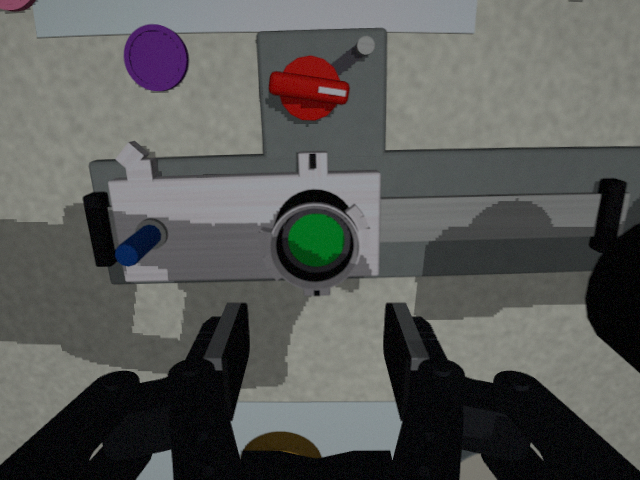

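Run:
```python
from h import *
move_ptp((.42,.27,.25),down(R(90)));dwell(.1)
f,s=grab("wrist","p0");a=glass(f,s,.472,.314,.006);print(a)
if abs(a[1]-33.8)<2 and pick(a[0],.0225,up=.14,th=90):
    f,s=place(0,"p1",th=90)
    print(glass(f,s,.5495,.0,.088))
```

```text
(array([0.4727, 0.315 ]), np.float64(34.15328063188807))
down t40.1 [0.4727 0.315  0.0224] F [-0.5 -0.7 -0. ] T [ 0.05 -0.    0.04] op 0.0524
grip t40.4 [0.4729 0.3151 0.023 ] F [-0.6 -1.2  4.4] T [-0.1   0.18  0.02] op 0.0375
lift t41.1 [0.4722 0.3148 0.1388] F [ 0.3 -0.3 -0.8] T [-0.    0.05  0.03] op 0.0376
over t42.9 [0.5498 0.0008 0.1051] F [0.7 0.3 0.8] T [ 0.02  0.03 -0.02] op 0.0376
(array([0.5496, 0.0009]), np.float64(33.22257561271092))
```

View pics/p1w.png

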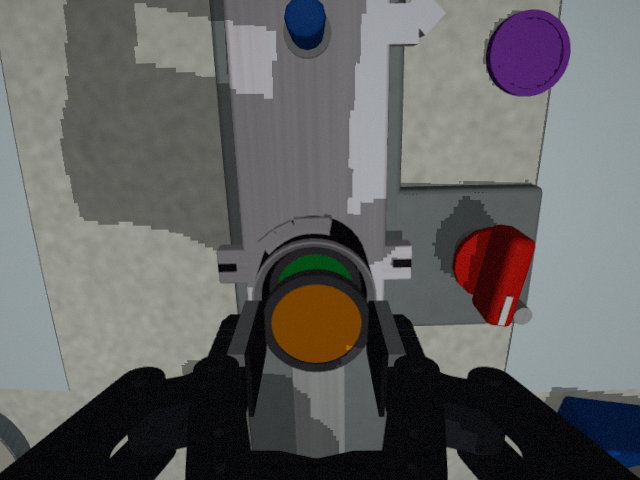

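Run:
```python
from h import *
drop("q1",.0943)
move_ptp((.47,.33,.25),down(R(90)));dwell(.1)
f,s=grab("wrist","q2");a=glass(f,s,.5806,.3348,.006);print(a)
```

```text
pre t43.3 [0.549  0.0005 0.094 ] F [ 0.2 -0.3  0.2] T [-0.07 -0.01 -0.03] op 0.0379
open t43.6 [0.5493 0.0005 0.0945] F [0.1 0.5 0.4] T [-0.03  0.   -0.02] op 0.0498
 t44.2 [0.5489 0.0006 0.1697] F [-0.9  0.7 -0.2] T [-0.02 -0.04  0.05] op 0.0499
(array([0.5806, 0.3349]), np.float64(34.34149280842265))
```

View pics/q1.png

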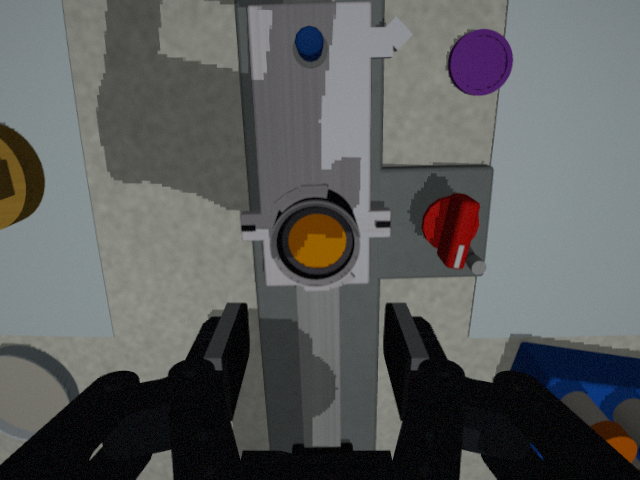

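View pics/q2.png

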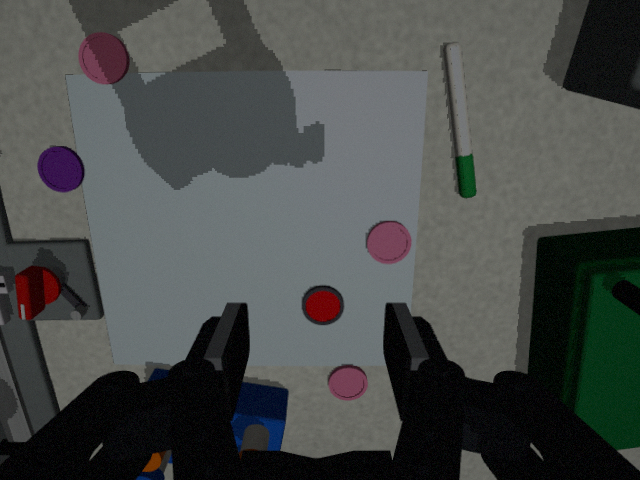

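Run:
```python
from h import *
f,s=grab("wrist")
for z in (0,.05,.07,.097):print(z,onz(f,(289,390),z,s),onz(f,(285,432),z,s),onz(f,(256,425),z,s), onz(f,(150,365),z,s))
```

```text
0 [0.6817 0.3006 0.    ] [0.7374 0.2949 0.    ] [0.728  0.2637 0.    ] [ 0.6521  0.1581 -0.    ]
0.05 [0.6425 0.3044 0.05  ] [0.6907 0.2995 0.05  ] [0.6825 0.2726 0.05  ] [0.6169 0.1812 0.05  ]
0.07 [0.6268 0.306  0.07  ] [0.672  0.3014 0.07  ] [0.6643 0.2761 0.07  ] [0.6028 0.1904 0.07  ]
0.097 [0.6056 0.3081 0.097 ] [0.6467 0.3039 0.097 ] [0.6398 0.2809 0.097 ] [0.5838 0.2029 0.097 ]
```

Run:
```python
from h import *
if pick((.5806,.3349),.0225,up=.16,th=90):
    f,s=place(0,"r1",th=90)
    print(glass(f,s,.5495,.0,.088))
    drop("r2",.0943)
```

```text
down t47.7 [0.5806 0.3349 0.0223] F [-1.   0.6  0.7] T [-0.   -0.01  0.04] op 0.0518
grip t48.0 [0.5809 0.335  0.0231] F [ 0.  -0.   2.9] T [-0.06  0.05 -0.02] op 0.0378
lift t48.8 [0.58   0.3347 0.1585] F [ 0.9  0.4 -0.3] T [-0.03 -0.   -0.03] op 0.0377
over t50.6 [0.5499 0.0007 0.1051] F [-0.2 -0.2 -1. ] T [-0.04  0.03  0.01] op 0.0377
(array([0.5497, 0.0008]), np.float64(33.224970809398556))
pre t51.0 [0.5491 0.0005 0.094 ] F [-0.7  0.4  0.5] T [-0.   -0.01  0.03] op 0.0379
open t51.3 [0.5493 0.0005 0.0945] F [-0.8 -0.2  0.8] T [-0.01  0.03  0.03] op 0.0500
 t51.9 [0.5488 0.0006 0.1698] F [ 0.1 -0.3 -0.4] T [ 0.   -0.02  0.01] op 0.0504
```

View pics/r2.png

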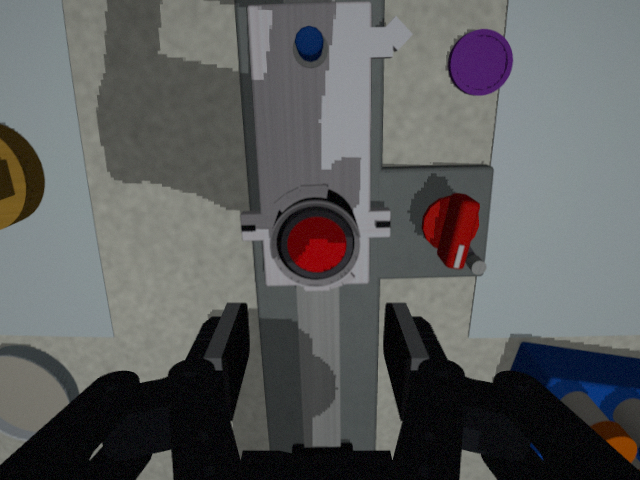

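Run:
```python
from h import *
gripper_to(.07)
move_ptp((.517,-.235,.19),down(R(-90)));dwell(.1)
f,s=grab("wrist","s1");rep()
a=rect(f,s,.517,-.224,.1,.1,.04,.00025);b=rect(f,s,.517,-.224,.1,.1,.022,.00025);cv2.imwrite("pics/s2.png",cv2.hconcat([a,b])[:,:,::-1])
```

```text
t54.7 [ 0.5171 -0.2348  0.19  ] F [ 0.4 -0.1 -0.7] T [ 0.03  0.04 -0.04] op 0.0703
```

View pics/s2.png

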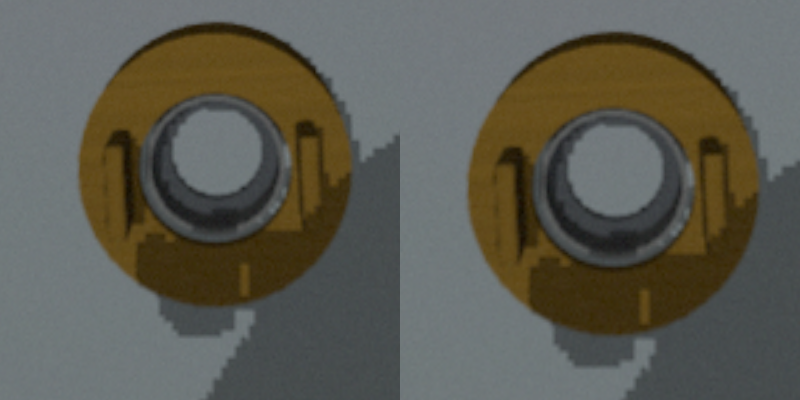

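View pics/s1.png

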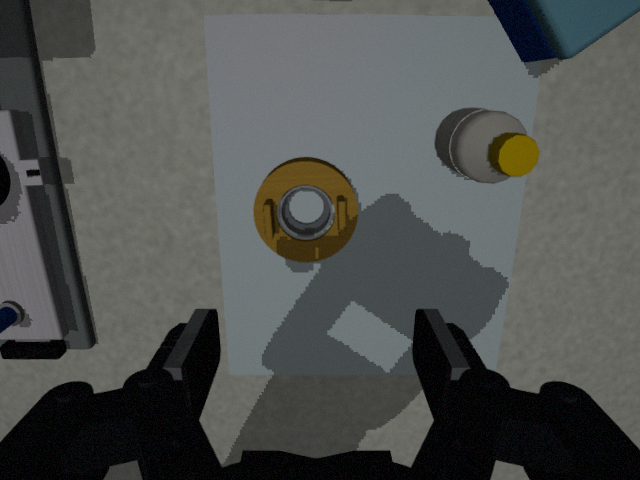

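Run:
```python
from h import *
p=np.array([.520,-.2274]);o=down(R(-87))
gripper_to(.068)
move_ptp((p[0],p[1],.1),o)
move_linear((p[0],p[1],.06),vel=.15);move_linear((p[0],p[1],.0415),vel=.05);rep("down")
gripper_to(.035,50);rep("grip")
move_linear((p[0],p[1],.16),vel=.15);rep("lift")
f,s=grab("wrist","t1")
```

```text
down t56.3 [ 0.52   -0.2274  0.0413] F [0.1 0.  0.4] T [-0.02 -0.02  0.02] op 0.0680
grip t56.6 [ 0.5202 -0.2276  0.042 ] F [0.4 1.2 3.2] T [ 0.06  0.01 -0.02] op 0.0529
lift t57.5 [ 0.5196 -0.2271  0.159 ] F [-0.6 -0.7 -1.4] T [-0.03  0.03 -0.02] op 0.0529
```

View pics/t1.png

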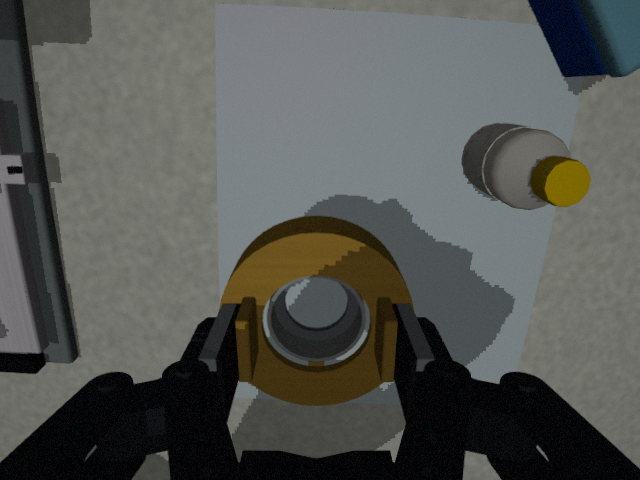

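Run:
```python
from h import *
f,s=grab("wrist");p=s["eef_pos"];print(p)
q=onz(f,(317,319),p[2]-.0195,s);d=s["eef_rot"].T@(q-p);print(q,d)
a=rect(f,s,p[0],p[1],.09,.09,p[2]-.0195,.00025);cv2.imwrite("pics/t2.png",a[:,:,::-1])
```

```text
[ 0.5196 -0.2271  0.1589]
[ 0.5222 -0.2273  0.1394] [0.0195 0.0026 0.0004]
```

View pics/t2.png

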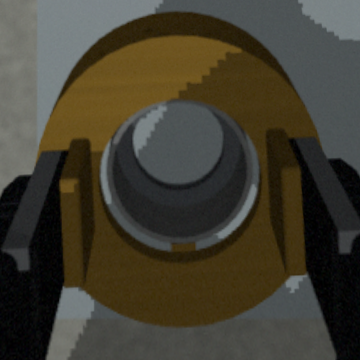

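```bash
cat >> h.py <<'E'
B2=np.array([.5494,.0006])
E
python3 - <<'E'
from h import *
th=-13.4;o=down(R(th))
move_ptp((B2[0],B2[1],.16),o);dwell(.1);s=rep();print(np.degrees(np.arctan2(*s["eef_rot"][[1,0],2])))
f,s=grab("wrist","u1")
move_linear((B2[0],B2[1],.118),vel=.1);dwell(.1);s0=rep("118")
for z in (.112,.106,.102,.098,.095):
    move_linear((B2[0],B2[1],z),vel=.04);dwell(.1);s=rep(z)
    if abs(s["ft_force"][2]-s0["ft_force"][2])>8: break
grab("wrist","u2");grab("side","u2s")
E
```

```text
t58.7 [ 0.5496 -0.0007  0.1598] F [-0.6 -0.7 -0.6] T [ 0.07 -0.05  0.02] op 0.0531
-13.584091814351858
118 t59.4 [0.5498 0.0004 0.1188] F [ 0.3 -0.7 -1.1] T [ 0.03  0.03 -0.04] op 0.0529
0.112 t59.8 [0.5494 0.0006 0.112 ] F [ 0.4  0.3 -0.5] T [-0.01 -0.02 -0.  ] op 0.0521
0.106 t60.2 [0.5493 0.0006 0.106 ] F [-0.5  0.1  0.5] T [0.01 0.08 0.04] op 0.0528
0.102 t60.5 [0.5494 0.0006 0.102 ] F [-0.4 -0.4  0.8] T [-0.05 -0.02  0.03] op 0.0527
0.098 t60.9 [0.5494 0.0006 0.098 ] F [-0.6 -0.1  1.6] T [-0.02 -0.   -0.01] op 0.0528
0.095 t61.2 [0.5494 0.0006 0.095 ] F [-0.5 -0.8  2.2] T [-0.02 -0.    0.03] op 0.0530
```

View pics/u2.png

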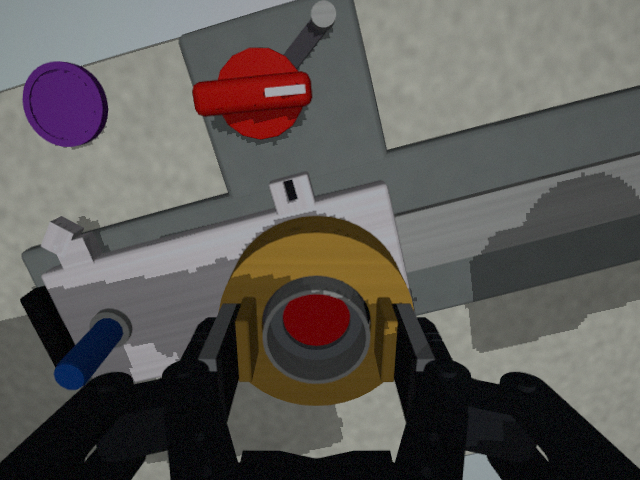

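View pics/u2s.png

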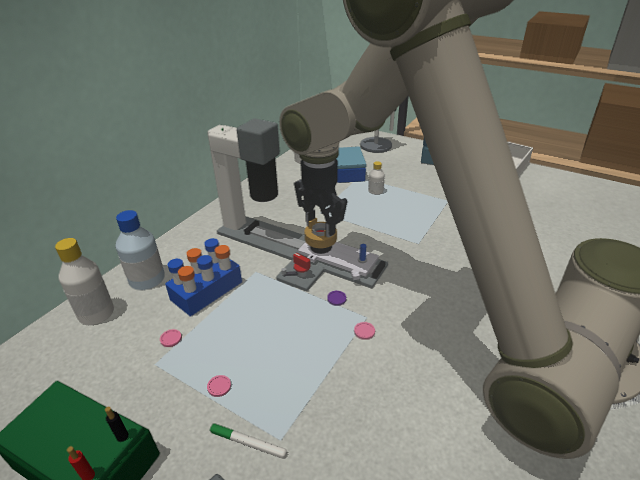

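Run:
```python
from h import *
for z in (.0935,.0925,.0918,.0912,.0906):
    move_linear((B2[0],B2[1],z),vel=.03);dwell(.15);s=rep(z)
    if s["ft_force"][2]>4.5: break
```

```text
0.0935 t61.7 [0.5494 0.0006 0.0935] F [-0.3 -0.9  1.6] T [ 0.02 -0.02  0.01] op 0.0530
0.0925 t62.1 [0.5495 0.0006 0.0925] F [0.5 0.  2.4] T [-0.07  0.01 -0.01] op 0.0529
0.0918 t62.5 [0.5494 0.0006 0.0919] F [-1.2  0.8  4.8] T [0.06 0.02 0.01] op 0.0530
```

Run:
```python
from h import *
for i,th in enumerate((-20,-28,-36,-44,-52,-60,-68,-76,-82,-86)):
    move_ptp((B2[0],B2[1],.0916),down(R(th)));s=rep(th)
    if abs(s["wrist_torque"][2])>.8 or s["ft_force"][2]<-8: break
grab("wrist","v1")
```

```text
-20 t62.8 [0.5496 0.0006 0.0918] F [ 0.1 -0.2  6.5] T [-0.01  0.01 -0.05] op 0.0528
-28 t63.0 [0.5496 0.0006 0.0918] F [0.  0.5 5.1] T [-0.02  0.01 -0.06] op 0.0529
-36 t63.3 [0.5496 0.0005 0.0919] F [-0.4 -0.3  5.7] T [-0.03  0.05  0.  ] op 0.0528
-44 t63.6 [0.5496 0.0006 0.0919] F [0.3 0.3 6. ] T [ 0.03  0.01 -0.03] op 0.0531
-52 t63.8 [0.5496 0.0006 0.0918] F [-0.4  0.9  6.4] T [ 0.02  0.05 -0.08] op 0.0532
-60 t64.1 [0.5496 0.0005 0.0919] F [0.7 0.5 5.8] T [-0.01 -0.01 -0.05] op 0.0530
-68 t64.3 [0.5496 0.0005 0.0919] F [-0.2 -0.7  5.6] T [-0.11  0.01 -0.  ] op 0.0527
-76 t64.6 [0.5496 0.0004 0.0918] F [ 0.6 -1.1  6.1] T [-0.06 -0.01 -0.05] op 0.0528
-82 t64.8 [0.5496 0.0004 0.0919] F [ 1.2 -0.6  5.8] T [-0.12  0.01  0.01] op 0.0531
-86 t65.1 [0.5496 0.0004 0.0919] F [-0.7 -0.7  5.9] T [-0.1   0.04 -0.02] op 0.0525
```

View pics/v1.png

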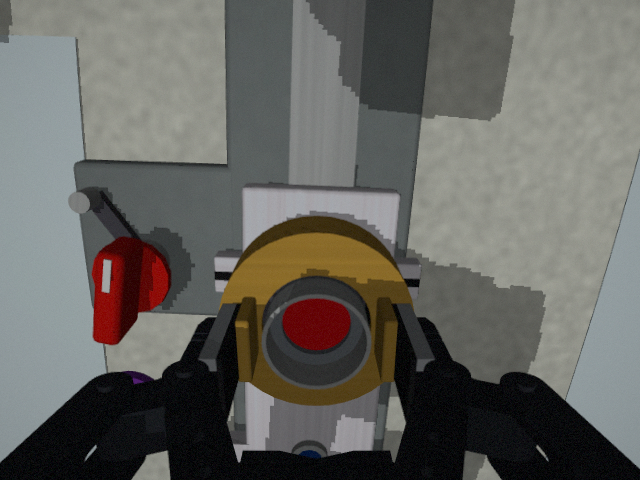

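Run:
```python
from h import *
for th in (-88,-89.5,-91,-92.5,-94):
    move_ptp((B2[0],B2[1],.0916),down(R(th)));dwell(.1);s=rep(th);print(np.degrees(np.arctan2(*s["eef_rot"][[1,0],2])))
    if abs(s["wrist_torque"][2])>.45: break
grab("wrist","v2")
```

```text
-88 t65.5 [0.5495 0.0004 0.0919] F [-0.  -1.   5.7] T [-0.09  0.06 -0.02] op 0.0528
-88.0011445061472
-89.5 t65.8 [0.5495 0.0004 0.0918] F [-0.4 -0.6  5.8] T [-0.16  0.07 -0.06] op 0.0530
-89.50155584921677
-91 t66.2 [0.5495 0.0002 0.0918] F [-0.6 -1.7  6.2] T [-0.48  0.17  0.14] op 0.0529
-90.97643306780047
-92.5 t66.5 [0.5495 0.0001 0.0919] F [-0.7 -2.3  6.3] T [-0.46  0.13  0.94] op 0.0528
-92.37276524174612
```

View pics/v2.png

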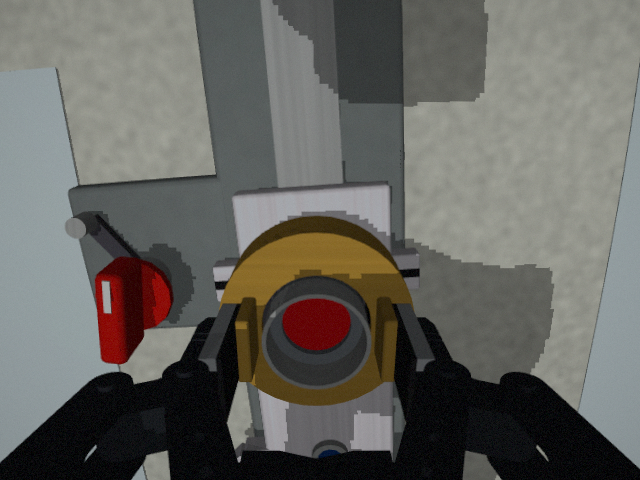

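Run:
```python
from h import *
move_ptp((B2[0],B2[1],.0916),down(R(-91.3)));rep()
gripper_to(.068);rep()
move_linear((B2[0],B2[1],.15),vel=.12);
move_ptp((B2[0]-.03,B2[1],.2),down(R(90)));dwell(.1)
f,s=grab("wrist","w1");grab("side","w1s");rep()
a=rect(f,s,.549,0,.1,.1,.09,.00025);b=rect(f,s,.549,0,.1,.1,.03,.00025);cv2.imwrite("pics/w2.png",cv2.hconcat([a,b])[:,:,::-1])
```

```text
t66.8 [0.5495 0.0001 0.0919] F [ 1.  -2.5  5.5] T [-0.45  0.1   0.37] op 0.0528
 t67.1 [0.5492 0.0007 0.0912] F [-0.1 -0.7 -0.6] T [ 0.03 -0.03  0.01] op 0.0682
 t70.7 [0.5194 0.0006 0.2   ] F [ 0.  -0.2  0.2] T [-0.03 -0.02 -0.06] op 0.0678
```

View pics/w2.png

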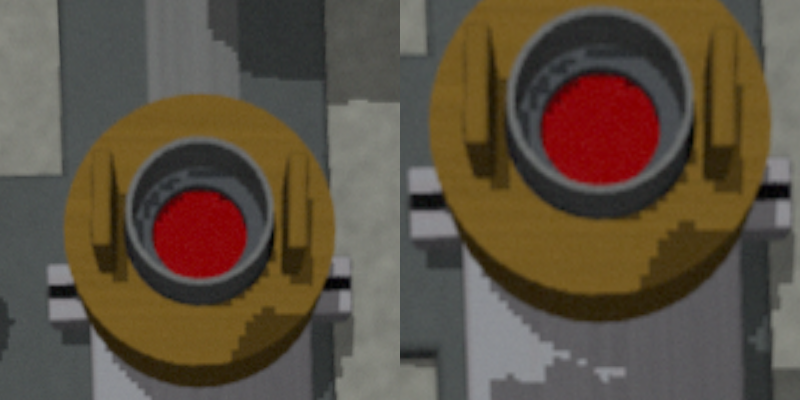

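View pics/w1.png

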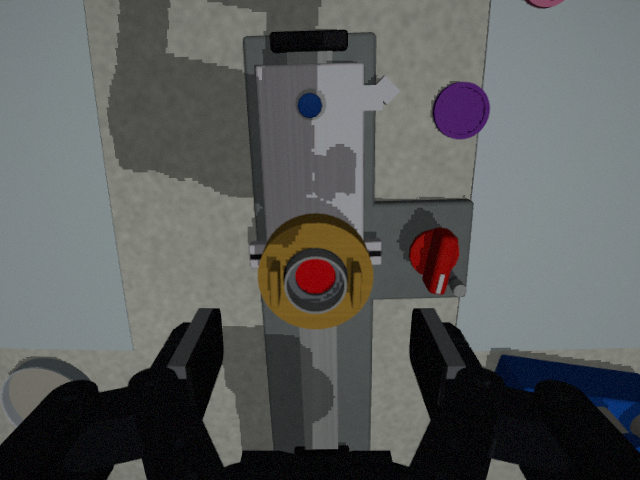

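Run:
```python
from h import *
u=np.array([np.cos(R(1.55)),np.sin(R(1.55)),0])
p=np.array([.5927,.0025,.062])
gripper_to(.04,25)
q=p-u*.150
move_ptp((q[0],q[1],.12),down(R(1.55)))
move_linear(q,vel=.12);rep("down")
gripper_to(0.0,25);rep("shut")
for d,v in ((.1,.1),(.03,.1),(.008,.06),(.002,.04),(-.001,.03),(-.003,.03),(-.005,.03)):
    move_linear(p-u*d,vel=v);s=rep(d)
    if abs(s["ft_force"][0])>15: break
grab("wrist","x1")
```

```text
down t73.0 [ 0.4431 -0.0016  0.0624] F [-0.  -0.7  0.6] T [ 0.02  0.   -0.05] op 0.0400
shut t73.3 [ 0.4434 -0.0016  0.0627] F [0.4 1.5 5.7] T [ 0.17 -0.15 -0.03] op 0.0132
0.1 t74.0 [ 0.4939 -0.0002  0.0627] F [2.5 1.1 4.7] T [ 0.23 -0.34  0.01] op 0.0131
0.03 t74.8 [0.5636 0.0017 0.0628] F [3.6 2.1 4.9] T [ 0.2  -0.36  0.01] op 0.0127
0.008 t75.4 [0.5855 0.0023 0.0627] F [2.3 1.6 5.7] T [ 0.25 -0.4  -0.04] op 0.0129
0.002 t75.7 [0.591  0.0025 0.0628] F [1.  1.4 5.7] T [ 0.17 -0.09 -0.01] op 0.0129
-0.001 t75.9 [0.5934 0.0025 0.0627] F [-2.4  1.8  9.5] T [ 0.1   0.35 -0.02] op 0.0131
-0.003 t76.2 [0.5935 0.0026 0.0627] F [-11.6  -0.3  13.7] T [-0.15  1.66 -0.02] op 0.0133
-0.005 t76.4 [0.5936 0.0026 0.0626] F [-20.2  -1.   18.6] T [-0.31  3.02 -0.03] op 0.0131
```

View pics/x1.png

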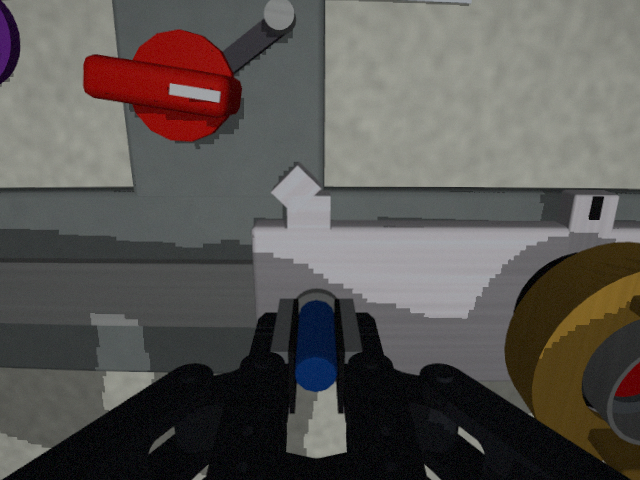

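Run:
```python
from h import *
gripper_to(.04);rep()
s=state();p=s["eef_pos"];move_linear((p[0],p[1],.13),vel=.2)
k=np.array([.5463,.0842,.13])
move_ptp(k,down(R(82)));dwell(.1)
k[2]=.063;move_linear(k,vel=.12);rep("down")
gripper_to(0,25);rep("shut")
for a in (62,42,22,8,3,0,-2,-4):
    move_ptp(k,down(R(a)));dwell(.1);s=rep(a)
    if abs(s["wrist_torque"][2])>.55: break
grab("wrist","y1")
```

```text
t76.8 [0.5977 0.0026 0.0617] F [ 0.3 -1.3 -0.6] T [ 0.    0.03 -0.02] op 0.0400
down t79.3 [0.5467 0.0842 0.0635] F [-0.7 -0.3  0.2] T [ 0.   -0.    0.04] op 0.0401
shut t79.7 [0.5467 0.0845 0.0639] F [0.5 3.  6.4] T [ 0.52  0.02 -0.11] op 0.0113
62 t80.2 [0.5466 0.0844 0.0639] F [-0.1  1.5  7. ] T [ 0.34  0.18 -0.05] op 0.0114
42 t80.7 [0.5465 0.0842 0.0638] F [-2.3  2.8  7.3] T [ 0.23  0.3  -0.03] op 0.0115
22 t81.2 [0.5463 0.0842 0.0638] F [-1.9  1.2  7.8] T [0.13 0.48 0.  ] op 0.0114
8 t81.7 [0.5462 0.0842 0.0638] F [-2.6  0.9  8.6] T [ 0.06  0.62 -0.04] op 0.0112
3 t82.0 [0.5461 0.0842 0.0638] F [-3.3  0.4  8.7] T [ 0.11  0.64 -0.08] op 0.0114
0 t82.4 [0.5462 0.0842 0.0638] F [-3.4  1.4  9. ] T [0.11 0.53 0.72] op 0.0111
```

View pics/y1.png

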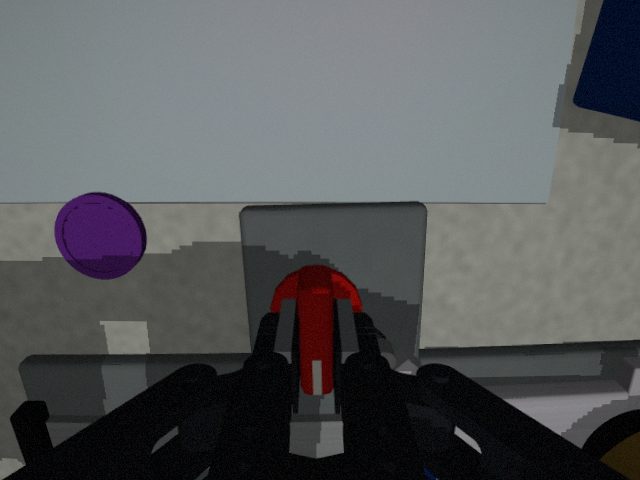

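Locked against its stop (0.72 N·m). Release, retreat and inspect.

Run:
```python
from h import *
gripper_to(.04);k=state()["eef_pos"];move_linear((k[0],k[1],.14),vel=.2)
move_ptp((.46,.05,.32),down(R(90)));dwell(.1);rep()
f,s=grab("wrist","z1");sd,_=grab("side","z1s")
c=lambda im,u,v,r:cv2.resize(im[v-r:v+r,u-r:u+r],(400,400),interpolation=cv2.INTER_CUBIC)
cv2.imwrite("pics/z2.png",cv2.hconcat([c(f["pixels"],275,370,100),c(sd["pixels"],275,225,55)])[:,:,::-1])
```

```text
t84.9 [0.4601 0.05   0.3193] F [-0.5 -0.2 -0.8] T [-0.    0.03  0.01] op 0.0400
```

View pics/z2.png

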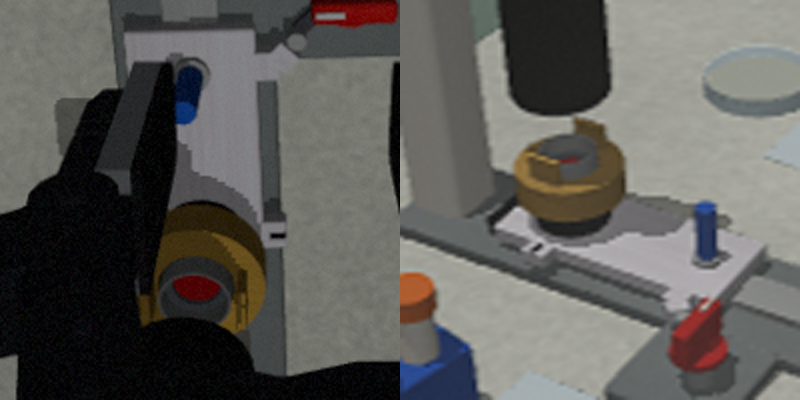

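View pics/z1.png

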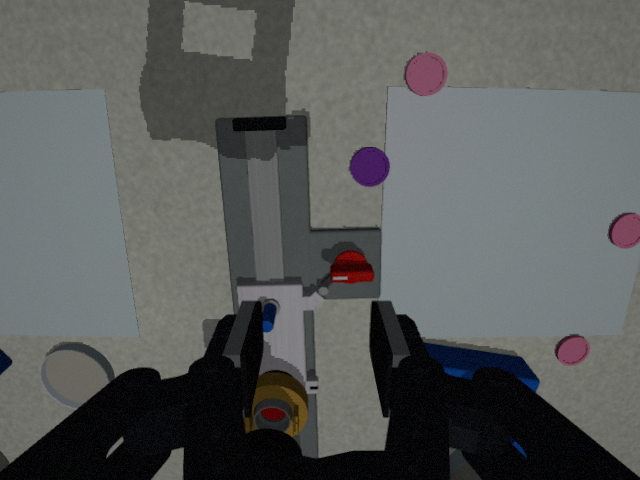

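View pics/z1s.png

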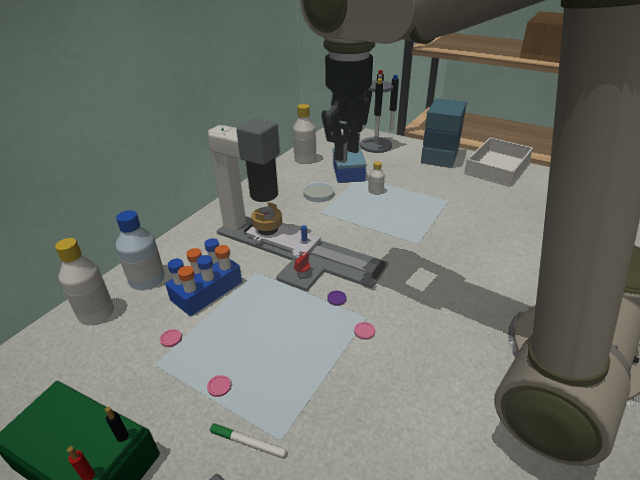

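Run:
```python
from h import *
sd,_=grab("side");b=np.array([.6988,.0048])
for a in (88,91.5,96,110):
    d=np.array([np.cos(R(a)),np.sin(R(a))])*.0265
    print(a,[((proj(sd,[*(b+k*d),.0905])-[275-55,225-55])*400/110).round(1) for k in (1,-1)])
a=sd["pixels"][185:245,230:310];cv2.imwrite("pics/z3.png",cv2.resize(a,(800,600),interpolation=cv2.INTER_CUBIC)[:,:,::-1])
```

```text
88 [array([137.6, 156. ]), array([188.7, 118.9])]
91.5 [array([139.6, 156.7]), array([186.7, 118.2])]
96 [array([142.3, 157.5]), array([184.1, 117.5])]
110 [array([151.5, 159.1]), array([175.1, 116. ])]
```

View pics/z3.png

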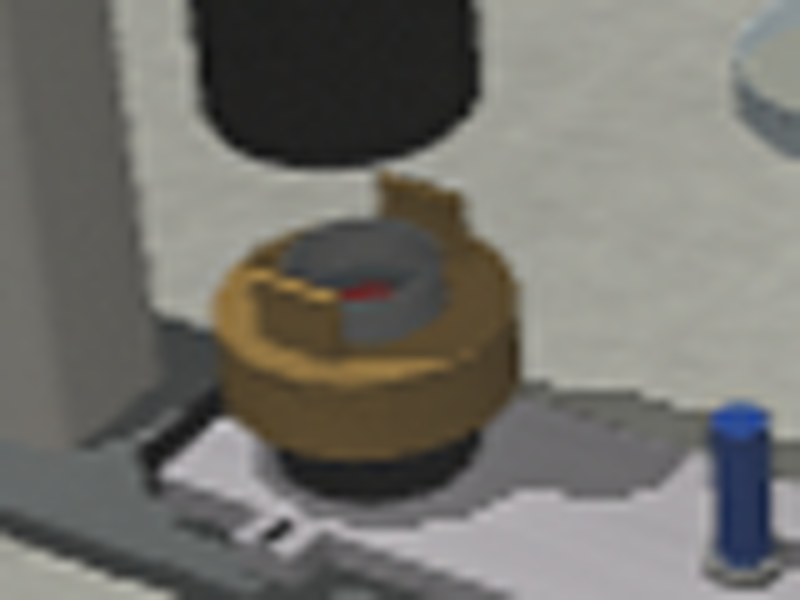

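```bash
python3 -c "
from rig import *
print(state()['t']);sign_off()"
```

```text
85.0583
the job is handed in; nothing more can be done
```

The job is done and handed in at 85 s of the 208 s allowed.

I freed the red knob and pulled the slide out to its stop. Then I dropped in the lens, the spacer, and the green, amber and red filters; all three filters were on the bench. The brass ring went over the barrel and was turned clockwise to its stop. Finally I pushed the slide fully home and turned the knob back to locked.

**Last checks**
- **Stack:** wrist pictures after every drop showed each part lying flat in the barrel.
- **Ring:** it sits level, and turning it stopped at 0.94 N m. The wings are lined up with the marks to within about 2°. One view put them about 2° clockwise of the marks, and the side view agreed with alignment.
- **Slide and knob:** the slide met its home stop at about 20 N of push, and the knob met its lock stop at 0.72 N m.
- **Bench:** in the last wrist and side pictures the other items show no sign of having been moved, and the arm was clear of everything.

No check failed. I noticed no part knocked aside and no grip slackening.

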